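# Wind up the toy garage lift and park the bus

## Robot

A 6-joint arm with a two-finger parallel gripper is mounted at the origin on the work surface. World frame = base frame: x ahead of the robot, y to its left, z up, the work surface at z = 0. Lengths are in m, angles in degrees, forces in N, time in s.
With the tool pointing down it reaches from about 0.375 to 0.9 m from the base axis. Payload 3.1 kg.
Tool frame: the origin (TCP) lies on the centre line of the jaws, within the pads' length; the fingertips stand 25 mm ahead of it and the grasp point (between the pads) lies 6 mm ahead of it; z points along the fingers, y is the line along which they close (so a half turn about z gives the same grasp; the last joint's range is limited). The gripper opens to 87 mm and grips with 3 to 60 N. Pads are 19 mm wide; open, the fingers measure 117 mm over their backs; the gripper's body (75 mm by 190 mm) begins 51 mm behind the grasp point.
Start: joints at [54.517, 30.224, 82.088, -0, 67.689, -10.227], TCP at [0.267, 0.565, 0.248] pointing down, gripper open.
Joint ranges: [-176.69, 176.69], [-43.24, 126.21], [12.49, 139.97], [-82, 262], [0, 151.66], [-163.58, 163.58]. Speed limits (degrees/s): [159.86, 159.86, 180, 180, 180, 180].

## Interface

Orientations are given as a 3x3 rotation matrix whose columns are the frame's x, y, z axes.
In Python, from rig import * gives the robot as it stands.
- The arm moves only by the tool step_arm, never from a script. Its argument "steps" is a list of rows, each a list of 7 numbers: the shift along the tool's x, y, z normalised to -1 to 1, where 1 is 0.3 m, then the turn, a rotation vector about the tool's x, y, z normalised to -1 to 1, where 1 is 45 degrees, then the gripper's target within -1 to 1 (shut at 1, half-way at 0, fully open at -1). A call has 1 to 8 rows; each row is the pose to reach, as a shift and turn from the pose commanded when the call began, along the tool's axes at that moment; what a row does not reach only later rows make up. A row lasts 1/12 s, in which the tool goes at most 41.7 mm and 7.16 degrees, less where a joint would pass 70% of its speed; a pose out of reach is approached as far as the arm can. A call with a number of a shift or a turn outside -1 to 1 is refused whole. A call with a gripper value outside its range is refused whole. The fingers move at their own pace and stop on an object; the grip force is fixed at half the most. Time passes only in rows, so rows that repeat a pose let the fingers close. It gives the time, the measured TCP pose, the force, the opening and the grip force at its end, in the units of the state.
- read_state(): the state, without advancing time (a new reading comes with each control period).
- capture(name): name is "scene" or "side" or "wrist"; returns a dict with "image" (384x512x3 uint8, red, green, blue), "vertical_fov" (degrees; the focal length in pixels is half the picture's height over the tangent of half this angle, whatever the lens; pixels are square), "cx", "cy" (the principal point, pixels), "k1" (the pictures are not rectified: a ray, as slopes to the right and down, at radius r is drawn at 1 + k1 r^2 times it, then the intrinsics apply), "world_from_camera" (4x4, takes a point from camera to world coordinates); the wrist camera has in their place "T_tool_cam" (4x4, takes a point from camera to tool coordinates, whose origin is the TCP and whose axes are the flange's). Camera axes: x right, y down, z forward; pixel columns grow to the right and rows downward; lengths in m; the calibration is good to about 2 mm. A picture is of the moment at which its call begins: read the wrist's pose just before it. There is no depth.
- hand_in(): hands the job in; it is judged then, once.
The state is a dict: "time_s": time; "joint_positions": joint angles; "qvel": joint speeds; "tau": joint torques, N m; "position": TCP position; "tcp_rot": TCP orientation; "force": force on the tool from outside, world axes, zero at the start; "moment": the same for the moment, N m; "opening": opening from 0.0 (shut) to 1.0 (fully open); "grasp_force": force on a finger pad.
Only numpy, scipy, OpenCV 4.12 (cv2) and the standard library are available. Lean on these libraries where they do the work, as an engineer would, in place of code of your own. Each camera call takes 0.05 s, during which the arm holds its last target. There are 200 camera calls.

## Task

Wind the toy garage's screw lift up with the orange bar, moving the bar from hole to hole of the blue collar, until the platform carrying the yellow school bus is level with the green upper deck. Then push the bus across, without lifting it, until it stands wholly on the green deck, leave the lift up there, and lay the bar flat on the bench clear of the garage. Turn the collar only with the bar, not with the gripper, do not force the platform up or down by hand, and leave the other toys where they are.

Things in the scene. Friction and masses are not known exactly. Their poses are not given: they have to be found in the camera images.
- lift: Fixed wooden base of the toy lift, 110 x 156 mm, 8 mm thick. Origin on the lift's vertical axis at bench level; its -x axis is the front (towards the robot, give or take 9 degrees), y runs along the garage from deck to deck. Wooden cheeks, 76 mm long (x), 12 mm thick, 60 mm tall, stand at y = -72 and +72 mm.
- window (a point): Front of the lift where the bar goes in: the point 62 mm in front of the lift's axis, 45 mm above the bench, axes as the lift's. The cheeks let a bar in the collar swing only about 55 degrees to either side of straight front, too little to reach the deck's height in one swing.
- collar: Blue plastic threaded collar under the platform, 124 mm in diameter, 30 mm tall; origin at its centre, 45 mm above the bench. It turns in place about the lift's vertical axis and does not rise. Clockwise seen from above raises the platform by 5.25 mm per radian (33 mm per turn), anticlockwise lowers it; friction (about 0.06 N m) holds it where it is left.
- hole (a point): Mouth of one of the collar's 8 radial holes, on the collar's own +x axis at 62 mm radius; turns with the collar. The holes are 45 degrees apart, 18 x 18 mm, centred 45 mm above the bench, 38 mm deep (bottom at 24 mm radius). White stripes on the collar's top mark them. At the start a hole points straight to the front.
- platform: Grey lift platform, 76 mm (x) x 150 mm (y), 6 mm thick, with white kerbs 4 mm thick and 5 mm high along its two long edges (inner faces 68 mm apart). Origin at the centre of its top surface; axes as the lift's. Top surface 70 mm above the bench at the start.
- upper_deck: Green fixed parking deck on wooden legs, 82 mm (x) x 150 mm (y), same white kerbs (inner faces 74 mm apart), open at both ends. Origin at the centre of its top surface; axes parallel to the lift's. It stands at one end of the lift, left or right (4 mm gap, centre 154 mm from the lift axis along the lift's y), its top 11 to 16 mm above the platform's starting height.
- lower_deck: Black fixed deck of the same size at the other end of the lift, top 70 mm above the bench. Origin at the centre of its top surface. Not to be used.
- bus: Yellow toy school bus, 130 mm long, 56 mm wide, 60 mm tall, about 0.22 kg, wheels do not turn (it slides). Origin under its middle at wheel level; x lengthwise, z up. Starts on the platform, lengthwise along the lift's y. Flat vertical ends between 10 and 40 mm above its wheels' foot.
- bar: Orange winding bar, square 12 x 12 mm, 210 mm long (the last 8 mm of either end thinned to 8 mm square), both ends alike, 60 g. Origin at the middle of its underside, x lengthwise. Starts lying flat on the bench at front left or front right.
- yoyo: Wooden yo-yo lying flat, 58 mm in diameter, 35 mm tall, origin at its underside; front left or front right, opposite to the bar. Leave alone.
- whale: Green bath whale, about 115 x 76 mm, 64 mm tall, origin under its body. Leave alone.
- tin: Steel tin with closed lid, 94 mm in diameter, 74 mm tall, origin at its underside. Leave alone.
Mind the look-alikes: they are no part of the job. There is more than one size of the bus; the one meant has the size given above.

How it is judged:
By the outcome, as a careful person would: the job done as asked, in the order asked, and still so for the second after the job is handed in, with the robot touching nothing.
It also fails if it takes over 72 s, if anything falls off the work surface, if the arm or the gripper's body presses on something with over 40 N, if the wrist force passes 120 N, or if a joint passes its speed limit or range.

## Working session

There is one attempt and no reset: what is moved stays moved. The work goes in short steps, Python scripts to look and compute and a tool call to move; the robot and the scene stay as the last step left them, time stands still between calls to the robot, and variables do not carry over. Pictures are saved under pics/ and viewed, at most 10 in all, crops included, and the job is handed in when it is done.

Besides the shell and the picture viewer there is one more tool, called after "Emit:" as name(argument=value, ...), one argument or row to a line, values as JSON. step_arm: Moves the arm, as the interface text tells. Scaled input: -1 to 1 covers 0.3 m each way for a shift and 45 degrees each way for a turn. Its arguments: {"type":"object","properties":{"steps":{"type":"array"}},"required":["steps"]}

```bash
ls; mkdir -p pics; python3 - <<'E'
from rig import *
import cv2,numpy as np
ims=[]
for n in("scene","side"):
    c=capture(n); cv2.imwrite(f"pics/{n}0.png",c["image"][:,:,::-1]); 
    print(n,c["vertical_fov"],c["cx"],c["cy"],c["k1"],np.round(c["world_from_camera"],4).tolist())
    ims.append(c["image"])
s=read_state();print(s)
c=capture("wrist");print(np.round(c["T_tool_cam"],4).tolist(),c["vertical_fov"],c["cx"],c["cy"],c["k1"])
cv2.imwrite("pics/wrist0.png",c["image"][:,:,::-1])
E
```

```text
pics
scene 53.38246296824414 256.26277926963445 186.81559955594878 -0.04761524539332718 [[-0.5541, 0.5242, -0.6467, 1.4736], [0.8324, 0.3561, -0.4245, 0.5711], [0.0078, -0.7735, -0.6337, 0.8957], [0.0, 0.0, 0.0, 1.0]]
side 49.652988902305054 257.4306644142126 192.4535323135158 -0.1293537830602146 [[0.8739, -0.3653, 0.3206, 0.1382], [-0.486, -0.6616, 0.571, -0.8634], [0.0035, -0.6549, -0.7557, 1.2301], [0.0, 0.0, 0.0, 1.0]]
{'time_s': 0.1, 'joint_positions': array([ 5.45137648e+01,  3.02747970e+01,  8.21492181e+01, -2.03796961e-03,
        6.76903356e+01, -1.02275160e+01]), 'qvel': array([-0.06796196, -0.07840998, -0.08232074, -0.01858772,  0.01728772,
        0.05729627]), 'tau': array([-3.16864616e-04, -4.40983057e+01, -1.77151537e+01,  6.34827325e-02,
        5.34437061e-02, -4.51176606e-05]), 'position': array([0.26631035, 0.56473928, 0.24665608]), 'tcp_rot': array([[-9.04395814e-01,  4.26693017e-01, -1.13177832e-03],
       [ 4.26694397e-01,  9.04394377e-01, -1.64418748e-03],
       [ 3.22010629e-04, -1.96991974e-03, -9.99998008e-01]]), 'force': array([-0.10208479,  0.20699984,  0.43846834]), 'moment': array([-0.0050082 , -0.01161818, -0.03368369]), 'grasp_force': 0.0, 'opening': 0.9989921668805192}
[[-0.0012, -0.9639, -0.2664, 0.0735], [1.0, -0.0011, -0.0004, -0.0014], [0.0001, -0.2664, 0.9639, -0.1373], [0.0, 0.0, 0.0, 1.0]] 69.15498951226161 262.43948270699605 192.90264861694752 -0.05705528899762826
```

View pics/scene0.png

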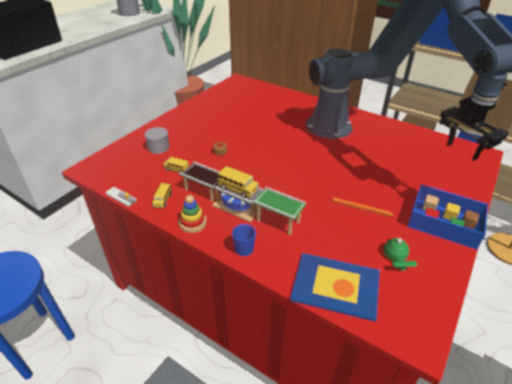

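View pics/side0.png

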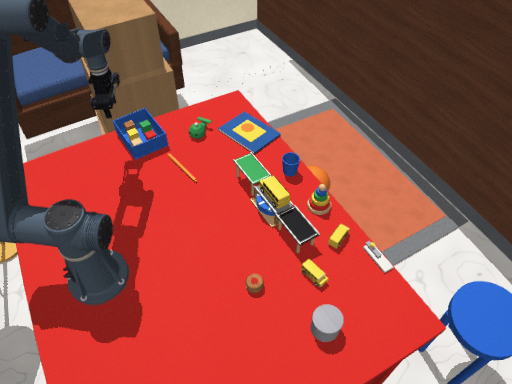

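The scene and side views show the lift bus at scene (238,180) / side (273,192). The green deck is on its left (+y), at side (252,168), and the black deck at (297,223). The orange bar is at side (182,167). The other yellow vehicles, at side (314,273) and (340,236), stand on the bench. Only the one at (273,192) is on the platform; I'll check its size next.

```bash
cat > h.py <<'E'
from rig import *
import cv2,numpy as np
def K(c):
    f=192/np.tan(np.radians(c["vertical_fov"]/2)); return f,c["cx"],c["cy"],c["k1"]
def wfc(c,s=None):
    if "world_from_camera" in c: return np.array(c["world_from_camera"])
    T=np.eye(4);T[:3,:3]=s["tcp_rot"];T[:3,3]=s["position"];return T@np.array(c["T_tool_cam"])
def ray(c,px,s=None):
    f,cx,cy,k=K(c);px=np.atleast_2d(px).astype(float)
    d=(px-[cx,cy])/f;u=d.copy()
    for _ in range(20):u=d/(1+k*(u**2).sum(1,keepdims=True))
    T=wfc(c,s);return T[:3,3],np.c_[u,np.ones(len(u))]@T[:3,:3].T
def onz(c,px,z,s=None):
    o,d=ray(c,px,s);return o+d*((z-o[2])/d[:,2:])
def proj(c,P,s=None):
    f,cx,cy,k=K(c);T=np.linalg.inv(wfc(c,s));p=np.atleast_2d(P)@T[:3,:3].T+T[:3,3]
    u=p[:,:2]/p[:,2:];return u*(1+k*(u**2).sum(1,keepdims=True))*f+[cx,cy]
def blobs(im,lo,hi,n=3,amin=20):
    m=cv2.inRange(cv2.cvtColor(im,cv2.COLOR_RGB2HSV),np.array(lo),np.array(hi))
    cs=cv2.findContours(m,cv2.RETR_EXTERNAL,cv2.CHAIN_APPROX_NONE)[0]
    return sorted([q for q in cs if cv2.contourArea(q)>=amin],key=cv2.contourArea,reverse=True)[:n]
E
python3 - <<'E'
from h import *
for n in("side","scene"):
    c=capture(n);im=c["image"]
    for name,lo,hi,z in(("orange",(7,130,120),(16,255,255),.012),("green",(55,100,60),(85,255,255),.083),("black",(0,0,0),(180,120,45),.07),("yellow",(22,130,120),(32,255,255),.06)):
        for q in blobs(im,lo,hi,5):
            r=cv2.minAreaRect(q);b=cv2.boxPoints(r);w=onz(c,b,z)
            e=[np.linalg.norm(w[0]-w[1]),np.linalg.norm(w[1]-w[2])]
            print(n,name,np.round(r[0]),"c",w.mean(0)[:2].round(3),"e",np.round(e,3),"ang",[np.degrees(np.arctan2(*(w[i+1]-w[i])[1::-1])).round(1) for i in(0,1)])
c=capture("side");cv2.imwrite("pics/crop1.png",cv2.resize(c["image"][140:290,200:400,::-1],(800,600),interpolation=cv2.INTER_CUBIC))
E
```

```text
side orange [359. 173.] c [1.089 0.009] e [0.468 0.925] ang [np.float64(23.6), np.float64(-96.6)]
side orange [254. 281.] c [ 0.458 -0.275] e [0.053 0.052] ang [np.float64(-28.9), np.float64(-119.5)]
side orange [182. 167.] c [0.448 0.331] e [0.018 0.212] ang [np.float64(31.8), np.float64(-79.1)]
side orange [247. 128.] c [0.802 0.419] e [0.055 0.049] ang [np.float64(-28.9), np.float64(-118.7)]
side orange [129. 123.] c [0.341 0.713] e [0.041 0.037] ang [np.float64(7.4), np.float64(-93.1)]
side green [252. 168.] c [0.669 0.126] e [0.083 0.162] ang [np.float64(18.5), np.float64(-91.6)]
side green [199. 128.] c [0.584 0.446] e [0.134 0.077] ang [np.float64(48.8), np.float64(-65.6)]
side green [145. 125.] c [0.388 0.572] e [0.045 0.07 ] ang [np.float64(5.1), np.float64(-95.4)]
side green [320. 196.] c [ 0.815 -0.122] e [0.04  0.046] ang [np.float64(48.1), np.float64(-42.7)]
side black [ 40. 102.] c [0.021 1.341] e [0.688 1.879] ang [np.float64(-39.3), np.float64(-102.0)]
side black [102.  92.] c [0.287 0.959] e [0.415 0.184] ang [np.float64(71.9), np.float64(-46.9)]
side black [297. 224
[... 2079 characters left out ...]
ck [408.  11.] c [-2.028 -0.223] e [1.068 0.269] ang [np.float64(-172.4), np.float64(34.2)]
scene black [314.  71.] c [-0.387 -0.28 ] e [0.049 0.253] ang [np.float64(143.0), np.float64(29.2)]
scene yellow [337. 284.] c [0.837 0.412] e [0.093 0.118] ang [np.float64(-163.2), np.float64(107.1)]
scene yellow [238. 180.] c [ 0.621 -0.067] e [0.093 0.175] ang [np.float64(-161.7), np.float64(80.9)]
scene yellow [452. 211.] c [0.367 0.608] e [0.079 0.038] ang [np.float64(-176.7), np.float64(97.4)]
scene yellow [161. 195.] c [ 0.835 -0.234] e [0.114 0.041] ang [np.float64(-145.8), np.float64(100.5)]
scene yellow [176. 163.] c [ 0.673 -0.313] e [0.052 0.092] ang [np.float64(-143.6), np.float64(103.2)]
```

View pics/crop1.png

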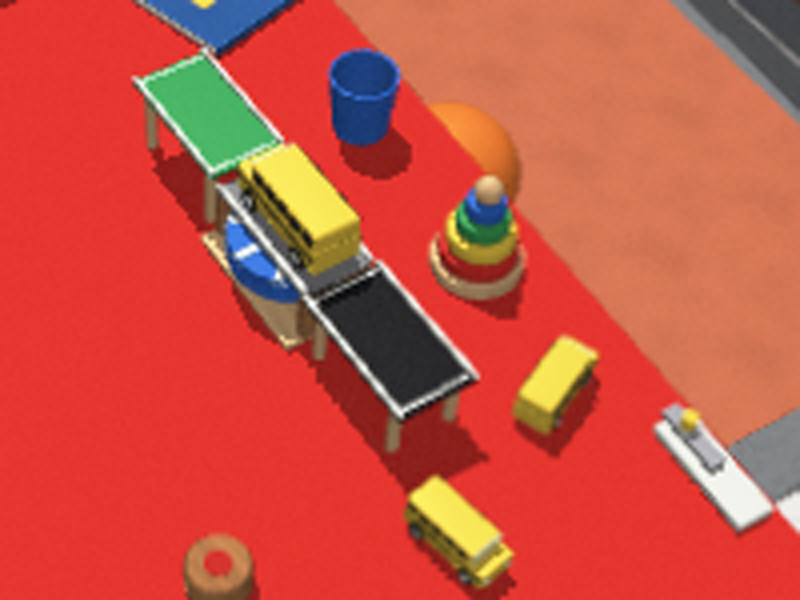

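The bus on the lift is the large one: its outline is about 158x80 mm at mid-height including its sides, against roughly 95 mm for the two bench buses (crop (550,385) and (460,530)). It also stands on the grey platform, so it is the one meant. The lift axis is near (0.675,-0.026) with a yaw of about 2-3°. The bar is near (0.452,0.336), at about 101°.

```bash
cat >> h.py <<'E'
from scipy.spatial.transform import Rotation as R
def down(yaw):
    a=np.radians(yaw);return np.array([[np.cos(a),np.sin(a),0],[np.sin(a),-np.cos(a),0],[0,0,-1]])
def plan(targets,p=None,Rm=None):
    """targets: list of (xyz,yaw): prints each as normalised shift/turn from the previous target"""
    s=read_state();p=s["position"] if p is None else p;Rm=s["tcp_rot"] if Rm is None else Rm
    for q,y in targets:
        q=np.array(q,float);D=down(y)
        print(np.round(Rm.T@(q-p)/.3,3),np.round(R.from_matrix(Rm.T@D).as_rotvec(degrees=True)/45,3),"dist",np.linalg.norm(q-p).round(3))
        p,Rm=q,D
E
python3 - <<'E'
from h import *
plan([((.445,.370,.17),115),((.445,.370,.13),101)])
E
```

```text
[-0.816 -0.334  0.258] [-0.001  0.     0.883] dist 0.275
[0.    0.    0.133] [0.    0.    0.311] dist 0.04
```

Emit:
step_arm(
  steps=[
    [-0.816,-0.334,0.258,0,0,0.883,-0.4],
    [-0.816,-0.334,0.258,0,0,0.883,-0.4],
    [-0.816,-0.334,0.258,0,0,0.883,-0.4],
    [-0.816,-0.334,0.258,0,0,0.883,-0.4],
    [-0.816,-0.334,0.258,0,0,0.883,-0.4],
    [-0.816,-0.334,0.258,0,0,0.883,-0.4],
    [-0.816,-0.334,0.258,0,0,0.883,-0.4],
    [-0.816,-0.334,0.258,0,0,0.883,-0.4],
  ],
)

```text
time_s: 0.97
position: [0.4484, 0.3662, 0.1686]
tcp_rot: [[-0.418, 0.909, -0.001], [0.909, 0.418, -0.002], [-0.002, -0.002, -1.0]]
force: [-0.8, 0.0, -0.3]
opening: 0.7
grasp_force: 0.0
```

Emit:
step_arm(
  steps=[
    [0,0,0.133,0,0,0.311,-0.4],
    [0,0,0.133,0,0,0.311,-0.4],
    [0,0,0.133,0,0,0.311,-0.4],
    [0,0,0.133,0,0,0.311,-0.4],
  ],
)

```text
time_s: 1.3
position: [0.4452, 0.3708, 0.1303]
tcp_rot: [[-0.195, 0.981, 0.0], [0.981, 0.195, 0.0], [0.0, 0.0, -1.0]]
force: [-0.4, -0.4, 0.4]
opening: 0.702
grasp_force: 0.0
```

```bash
cat > bar.py <<'E'
from h import *
import sys
z=float(sys.argv[1])
s=read_state();c=capture("wrist");im=c["image"];cv2.imwrite(sys.argv[2],im[:,:,::-1])
print(s["time_s"],s["position"].round(4),"yaw",np.degrees(np.arctan2(s["tcp_rot"][1,0],s["tcp_rot"][0,0])).round(2),s["joint_positions"].round(1),s["opening"])
for q in blobs(im,(7,130,120),(18,255,255),2,200):
    r=cv2.minAreaRect(q);b=cv2.boxPoints(r);w=onz(c,b,z,s);L=[np.linalg.norm(w[1]-w[0]),np.linalg.norm(w[2]-w[1])]
    i=int(np.argmax(L));d=w[i+1]-w[i];print(np.round(r[0]),"c",w.mean(0).round(4),"L",np.round(L,4),"ang",(np.degrees(np.arctan2(d[1],d[0]))%180).round(2))
E
python3 bar.py .012 pics/w1.png
```

```text
1.3 [0.4452 0.3708 0.1303] yaw 101.22 [28.7 35.8 94.6  0.  49.7 17.5] 0.701842315746637
[259. 183.] c [0.4391 0.3769 0.012 ] L [0.0125 0.1268] ang 101.35
[261. 289.] c [0.4625 0.2672 0.012 ] L [0.1542 0.0376] ang 15.64
```

View pics/w1.png

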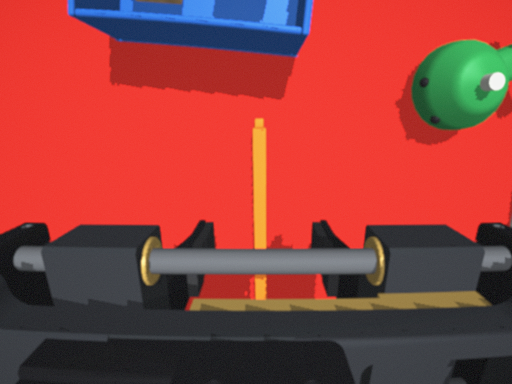

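Close up, the bar (orange, column 259, far end at row 119) lies along tool x with matching yaw, about 4 mm towards -y of the tool. Correct that, descend and grip.

Emit:
step_arm(
  steps=[
    [0,-0.012,0.15,0,0,0,-0.4],
    [0,-0.012,0.27,0,0,0,-0.4],
    [0,-0.012,0.335,0,0,0,-0.4],
    [0,-0.012,0.338,0,0,0,-0.4],
    [0,-0.012,0.338,0,0,0,1],
    [0,-0.012,0.338,0,0,0,1],
    [0,-0.012,0.338,0,0,0,1],
    [0,-0.012,0.338,0,0,0,1],
  ],
)

```text
time_s: 2.02
position: [0.4428, 0.3702, 0.0308]
tcp_rot: [[-0.192, 0.981, 0.003], [0.981, 0.192, 0.002], [0.001, 0.003, -1.0]]
force: [0.2, 0.4, 1.2]
opening: 0.484
grasp_force: 0.0
```

Emit:
step_arm(
  steps=[
    [0,0,0,0,0,0,1],
    [0,0,0,0,0,0,1],
    [0,0,0,0,0,0,1],
    [0,0,0,0,0,0,1],
  ],
)

```text
time_s: 2.35
position: [0.4418, 0.3695, 0.0291]
tcp_rot: [[-0.191, 0.982, 0.0], [0.982, 0.191, 0.0], [0.0, 0.0, -1.0]]
force: [0.3, 0.1, 0.1]
opening: 0.182
grasp_force: 0.0
```

The wrist camera only sees the tool's +x side, so I'll regrip 50 mm towards the other end. That lets me work with tool x pointing at the lift and see the bar tip and collar.

Emit:
step_arm(
  steps=[
    [0,0,0,0,0,0,0.3],
    [0,0,0,0,0,0,0.3],
    [0,0,0,0,0,0,0.3],
    [-0.08,0,0,0,0,0,0.3],
    [-0.167,0,0,0,0,0,0.3],
    [-0.167,0,0,0,0,0,1],
    [-0.167,0,0,0,0,0,1],
    [-0.167,0,0,0,0,0,1],
  ],
)

```text
time_s: 3.02
position: [0.4516, 0.3206, 0.0289]
tcp_rot: [[-0.19, 0.982, 0.0], [0.982, 0.19, 0.0], [0.0, 0.0, -1.0]]
force: [-0.6, -0.2, 0.1]
opening: 0.2
grasp_force: 0.0
```

Emit:
step_arm(
  steps=[
    [0,0,0,0,0,0,1],
    [0,0,0,0,0,0,1],
    [0,0,0,0,0,0,1],
    [0,0,0,0,0,0,1],
    [0,0,0,0,0,0,1],
  ],
)

```text
time_s: 3.43
position: [0.4512, 0.3208, 0.0289]
tcp_rot: [[-0.192, 0.981, 0.0], [0.981, 0.192, 0.0], [0.0, 0.0, -1.0]]
force: [-0.1, 0.1, 0.3]
opening: 0.136
grasp_force: 30.0
```

```bash
python3 bar.py .012 pics/w2.png; python3 - <<'E'
from h import *
s=read_state();print(s["opening"],s["grasp_force"])
plan([((.38,.26,.19),65),((.44,-.03,.15),25),((.50,-.04,.15),2)])
E
```

```text
3.4333 [0.4512 0.3208 0.0289] yaw 101.05 [ 23.8  44.3 100.6   0.   35.1  12.8] 0.13616545330531987
[262. 133.] c [0.4386 0.3768 0.012 ] L [0.1254 0.012 ] ang 100.36
[262. 286.] c [0.4561 0.2885 0.012 ] L [0.0283 0.0185] ang 10.98
0.1295566178741635 29.996986091136932
[-0.153 -0.272 -0.537] [ 0.    -0.     0.801] dist 0.186
[-0.792  0.59   0.133] [0.    0.    0.889] dist 0.299
[0.167 0.115 0.   ] [0.    0.    0.511] dist 0.061
```

Emit:
step_arm(
  steps=[
    [0,0,-0.13,0,0,0,1],
    [-0.05,-0.1,-0.26,0,0,0.15,1],
    [-0.153,-0.272,-0.4,0,0,0.3,1],
    [-0.153,-0.272,-0.537,0,0,0.46,1],
    [-0.153,-0.272,-0.537,0,0,0.62,1],
    [-0.153,-0.272,-0.537,0,0,0.801,1],
    [-0.153,-0.272,-0.537,0,0,0.801,1],
  ],
)

```text
time_s: 4.07
position: [0.38, 0.2596, 0.1918]
tcp_rot: [[0.426, 0.905, 0.004], [0.905, -0.426, 0.001], [0.003, 0.003, -1.0]]
force: [0.1, -0.4, -1.6]
opening: 0.132
grasp_force: 30.0
```

Emit:
step_arm(
  steps=[
    [-0.792,0.59,0.133,0,0,0.889,1],
    [-0.792,0.59,0.133,0,0,0.889,1],
    [-0.792,0.59,0.133,0,0,0.889,1],
    [-0.792,0.59,0.133,0,0,0.889,1],
    [-0.792,0.59,0.133,0,0,0.889,1],
    [-0.792,0.59,0.133,0,0,0.889,1],
    [-0.792,0.59,0.133,0,0,0.889,1],
    [-0.792,0.59,0.133,0,0,0.889,1],
  ],
)

```text
time_s: 4.73
position: [0.4426, -0.0363, 0.1487]
tcp_rot: [[0.908, 0.419, 0.002], [0.419, -0.908, -0.002], [0.001, 0.003, -1.0]]
force: [0.9, 0.3, -0.6]
opening: 0.133
grasp_force: 30.0
```

Emit:
step_arm(
  steps=[
    [0.167,0.115,0,0,0,0.511,1],
    [0.167,0.115,0,0,0,0.511,1],
    [0.167,0.115,0,0,0,0.511,1],
    [0.167,0.115,0,0,0,0.511,1],
    [0.167,0.115,0,0,0,0.511,1],
  ],
)

```text
time_s: 5.15
position: [0.4997, -0.0403, 0.1488]
tcp_rot: [[0.999, 0.036, -0.002], [0.036, -0.999, 0.001], [-0.002, -0.001, -1.0]]
force: [-0.6, -0.2, -1.6]
opening: 0.13
grasp_force: 30.0
```

```bash
python3 bar.py .139 pics/w3.png
```

```text
5.15 [ 0.4997 -0.0403  0.1488] yaw 2.09 [-17.4  29.6 105.    0.   45.6  70.5] 0.12968587965585712
[262. 134.] c [ 0.5565 -0.0389  0.139 ] L [0.0114 0.1183] ang 2.61
[262. 287.] c [ 0.471  -0.0422  0.139 ] L [0.027  0.0184] ang 92.05
```

View pics/w3.png

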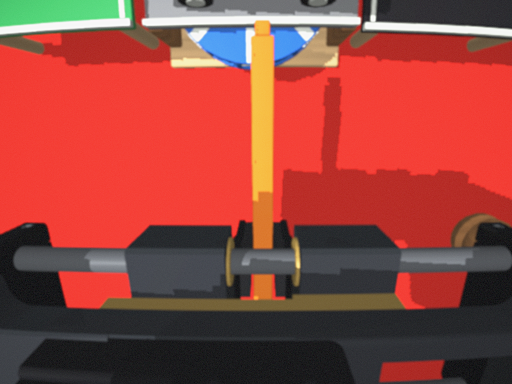

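The view shows the lift base front edge from (172,67) to (338,66), the platform kerb from (143,23) to (361,23), and the white front stripe at (249,45) just left of the bar at column 262. I'll compute the axis from these.

```bash
cat > lift.py <<'E'
from h import *
s=read_state();c=capture("wrist")
for px,z,off,n in(([(172,67),(338,66)],.002,.055,"base"),([(143,23.5),(361,23.5)],.073,.038,"plat")):
    w=onz(c,px,z,s);d=w[1]-w[0];u=d/np.linalg.norm(d);x=np.array([-u[1],u[0],0])
    print(n,"len",np.linalg.norm(d).round(4),"yaw",np.degrees(np.arctan2(x[1],x[0])).round(2),"axis",(w.mean(0)+x*off)[:2].round(4))
print(onz(c,[(249,45),(222,36)],.06,s).round(4))
# deck centres, both fixed cameras, white-kerbed tops
for n in("side","scene"):
    c=capture(n)
    for name,lo,hi,z in(("green",(55,100,60),(85,255,255),.083),("black",(0,0,0),(180,120,45),.07)):
        q=min(blobs(c["image"],lo,hi,9),key=lambda q:np.linalg.norm(onz(c,cv2.minAreaRect(q)[0],z)[0,:2]-[.675,.12 if name=="green" else -.18]))
        print(n,name,onz(c,cv2.minAreaRect(q)[0],z).round(4),cv2.minAreaRect(q)[1])
E
python3 lift.py
```

```text
base len 0.1585 yaw 2.31 axis [ 0.6719 -0.0272]
plat len 0.1522 yaw 1.91 axis [ 0.6722 -0.0273]
[[ 0.6221 -0.0265  0.06  ]
 [ 0.6278 -0.0063  0.06  ]]
side green [[0.6695 0.1196 0.083 ]] (30.035587310791016, 18.021350860595703)
side black [[ 0.6811 -0.1787  0.07  ]] (34.67057800292969, 17.022939682006836)
scene green [[0.6664 0.1299 0.083 ]] (38.99602127075195, 12.627283096313477)
scene black [[ 0.0526 -2.3242  0.07  ]] (57.0, 59.0)
```

```bash
cat >> h.py <<'E'
AX=np.array([.672,-.0272]);YAW=2.1
def at(phi,r,z=.068):
    "bar pointing at the lift axis from phi deg right of front, TCP at radius r"
    a=np.radians(YAW+phi);return ((*(AX-r*np.array([np.cos(a),np.sin(a)])),z),YAW+phi)
E
python3 - <<'E'
from h import *
plan([at(44,200,.148) if 0 else at(44,.2,.148),at(45,.197),at(45,.152)])
E
```

```text
[0.097 0.441 0.005] [-0.001  0.001 -0.978] dist 0.135
[0.01  0.011 0.267] [ 0.     0.    -0.022] dist 0.08
[0.15 0.   0.  ] [0. 0. 0.] dist 0.045
```

Emit:
step_arm(
  steps=[
    [-0.05,0.1,0,0,0,-0.15,1],
    [-0.05,0.2,0,0,0,-0.3,1],
    [0,0.3,0,0,0,-0.5,1],
    [0.097,0.441,0,0,0,-0.66,1],
    [0.097,0.441,0,0,0,-0.82,1],
    [0.097,0.441,0,0,0,-0.978,1],
    [0.097,0.441,0,0,0,-0.978,1],
  ],
)

```text
time_s: 5.93
position: [0.5338, -0.173, 0.1498]
tcp_rot: [[0.692, 0.722, 0.0], [0.722, -0.692, -0.0], [0.0, 0.0, -1.0]]
force: [-0.5, -0.5, -0.2]
opening: 0.132
grasp_force: 30.0
```

Emit:
step_arm(
  steps=[
    [0.01,0.011,0.13,0,0,-0.022,1],
    [0.01,0.011,0.23,0,0,-0.022,1],
    [0.01,0.011,0.267,0,0,-0.022,1],
    [0.01,0.011,0.267,0,0,-0.022,1],
    [0.01,0.011,0.267,0,0,-0.022,1],
  ],
)

```text
time_s: 6.35
position: [0.5377, -0.1717, 0.0698]
tcp_rot: [[0.682, 0.731, -0.001], [0.731, -0.682, 0.001], [-0.0, -0.001, -1.0]]
force: [0.7, 0.2, 0.1]
opening: 0.133
grasp_force: 30.0
```

```bash
python3 bar.py .057 pics/w4.png; python3 - <<'E'
from h import *
plan([at(45,.197),at(45,.152)])
s=read_state();c=capture("wrist");print(proj(c,[(*at(45,r)[0][:2],.06) for r in(.04,.062)],s).round(1))
E
```

```text
6.35 [ 0.5377 -0.1717  0.0698] yaw 47.0 [-29.1  40.6  98.4   0.   41.1  13.9] 0.13273507423906203
[263. 133.] c [ 0.5767 -0.1305  0.057 ] L [0.0156 0.1219] ang 50.84
[262. 287.] c [ 0.5163 -0.1942  0.057 ] L [0.0275 0.0188] ang 136.98
[ 0.    -0.003  0.009] [ 0.002 -0.    -0.002] dist 0.003
[0.15 0.   0.  ] [0. 0. 0.] dist 0.045
[[260.2 -74.2]
 [260.4 -22.5]]
```

View pics/w4.png

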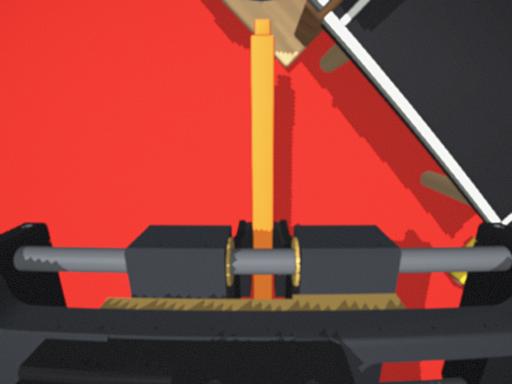

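The bar tip is at (262,20), the base corner at (288,66), and the collar is just out of frame. Insert while watching the force.

Emit:
step_arm(
  steps=[
    [0.0,-0.003,0.006,0,0,0,1],
    [0.03,-0.003,0.006,0,0,0,1],
    [0.06,-0.003,0.006,0,0,0,1],
    [0.09,-0.003,0.006,0,0,0,1],
    [0.09,-0.003,0.006,0,0,0,1],
  ],
)

```text
time_s: 6.87
position: [0.5575, -0.1503, 0.0688]
tcp_rot: [[0.681, 0.732, 0.002], [0.732, -0.681, -0.001], [0.001, 0.002, -1.0]]
force: [1.0, 0.1, -0.2]
opening: 0.134
grasp_force: 30.0
```

```bash
python3 - <<'E'
from h import *
s=read_state();print(s["force"].round(2),s["moment"].round(3),s["position"].round(4))
plan([at(45,.152)])
ims=[]
for n in("scene","side"):
    c=capture(n);u,v=proj(c,[(*AX,.05)])[0].astype(int)
    ims.append(cv2.resize(c["image"][v-45:v+45,u-60:u+60,::-1],(400,300),interpolation=cv2.INTER_CUBIC))
cv2.imwrite("pics/i1.png",np.hstack(ims))
E
```

```text
[ 1.04  0.13 -0.2 ] [-0.08  0.11  0.03] [ 0.5575 -0.1503  0.0688]
[0.054 0.    0.003] [ 0.003 -0.001 -0.   ] dist 0.016
```

View pics/i1.png

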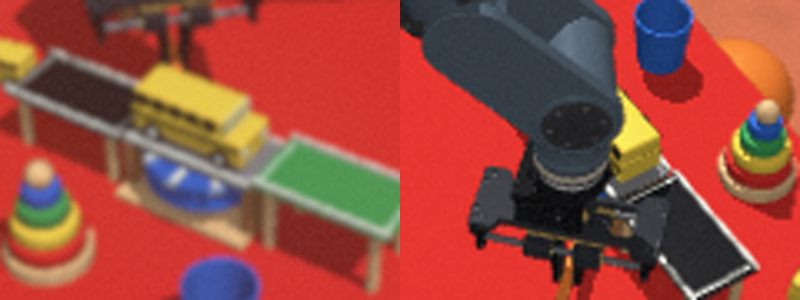

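The bar is about 14 mm into the hole with only ~1 N of force. Push in to r≈150 mm, then swing 90° clockwise.

Emit:
step_arm(
  steps=[
    [0.03,0,0.002,0,0,0,1],
    [0.06,0,0.002,0,0,0,1],
    [0.06,0,0.002,0,0,0,1],
  ],
)

```text
time_s: 7.22
position: [0.5693, -0.1374, 0.0675]
tcp_rot: [[0.682, 0.732, 0.001], [0.732, -0.682, 0.0], [0.001, 0.001, -1.0]]
force: [0.7, -0.1, 0.1]
opening: 0.135
grasp_force: 30.0
```

Emit:
step_arm(
  steps=[
    [0.003,-0.052,0,0,0,0.133,1],
    [0.011,-0.104,0,0,0,0.267,1],
    [0.024,-0.155,0,0,0,0.4,1],
    [0.043,-0.203,0,0,0,0.533,1],
    [0.067,-0.25,0,0,0,0.667,1],
    [0.095,-0.294,0,0,0,0.8,1],
    [0.128,-0.335,0,0,0,0.933,1],
    [0.146,-0.354,0,0,0,1,1],
  ],
)

```text
time_s: 7.88
position: [0.5196, -0.0328, 0.0676]
tcp_rot: [[1.0, 0.03, -0.001], [0.03, -1.0, 0.0], [-0.001, -0.0, -1.0]]
force: [-0.6, -1.1, -0.5]
opening: 0.13
grasp_force: 30.0
```

```bash
cat > st.py <<'E'
from h import *
s=read_state();p=s["position"];d=AX-p[:2]
print(s["time_s"].__round__(2) if hasattr(s["time_s"],"__round__") else s["time_s"],p.round(4),"r",np.linalg.norm(d).round(4),"phi",(np.degrees(np.arctan2(d[1],d[0]))-YAW).round(2),"yaw-",(np.degrees(np.arctan2(s["tcp_rot"][1,0],s["tcp_rot"][0,0]))-YAW).round(2),"F",s["force"].round(2),"M",s["moment"].round(3),s["joint_positions"].round(0))
E
python3 st.py;python3 - <<'E'
from h import *
c=capture("scene");u,v=proj(c,[(*AX,.06)])[0].astype(int)
cv2.imwrite("pics/i2.png",cv2.resize(c["image"][v-45:v+45,u-60:u+60,::-1],(640,480),interpolation=cv2.INTER_CUBIC))
E
```

```text
7.88 [ 0.5196 -0.0328  0.0676] r 0.1525 phi 0.0 yaw- -0.36 F [-0.62 -1.08 -0.51] M [-0.339  0.212 -0.112] [-16.  39. 105.  -0.  36.  72.]
```

View pics/i2.png

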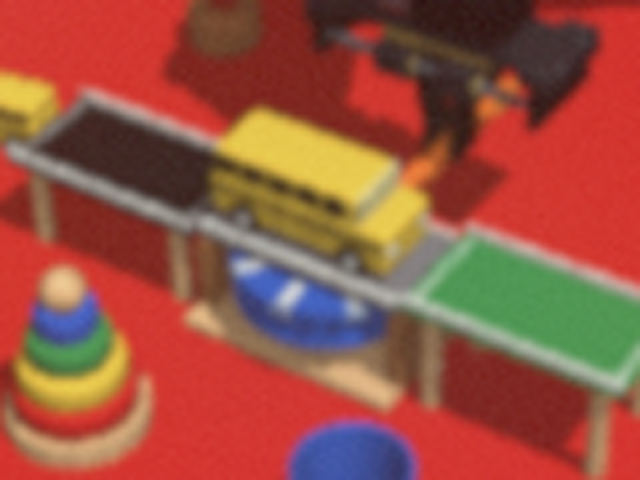

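The platform is rising: its deck-side edge is now close to the green deck. Continue the swing to about -50°.

Emit:
step_arm(
  steps=[
    [0.003,-0.052,0,0,0,0.133,1],
    [0.011,-0.104,0,0,0,0.267,1],
    [0.024,-0.155,0,0,0,0.4,1],
    [0.043,-0.203,0,0,0,0.533,1],
    [0.067,-0.25,0,0,0,0.667,1],
    [0.095,-0.294,0,0,0,0.8,1],
    [0.128,-0.335,0,0,0,0.933,1],
    [0.146,-0.354,0,0,0,1,1],
  ],
)

```text
time_s: 8.6
position: [0.5604, 0.0747, 0.0674]
tcp_rot: [[0.729, -0.684, -0.001], [-0.684, -0.729, 0.0], [-0.001, 0.001, -1.0]]
force: [-1.8, -0.0, -0.5]
opening: 0.136
grasp_force: 30.0
```

Emit:
step_arm(
  steps=[
    [0.001,-0.022,0,0,0,0.055,1],
    [0.002,-0.044,0,0,0,0.111,1],
    [0.002,-0.044,0,0,0,0.111,1],
  ],
)

```text
time_s: 8.85
position: [0.5701, 0.0834, 0.0673]
tcp_rot: [[0.67, -0.743, -0.001], [-0.743, -0.67, 0.0], [-0.0, 0.0, -1.0]]
force: [-0.6, -1.2, -0.9]
opening: 0.133
grasp_force: 30.0
```

```bash
python3 st.py;python3 - <<'E'
from h import *
c=capture("scene");u,v=proj(c,[(*AX,.06)])[0].astype(int)
cv2.imwrite("pics/i3.png",cv2.resize(c["image"][v-45:v+45,u-60:u+60,::-1],(640,480),interpolation=cv2.INTER_CUBIC))
# stripe angles on collar top (z=.06), white pixels between r 42 and 60 on the back side
t=np.radians(np.arange(0,360,1.));im=c["image"].astype(int)
row=[]
for a in t:
    P=[(AX[0]+r*np.cos(a),AX[1]+r*np.sin(a),.06) for r in(.05,.054,.058)]
    px=proj(c,P).round().astype(int);row.append(np.mean([im[y,x,0] for x,y in px]))
row=np.array(row);print([(int(np.degrees(a)),int(r)) for a,r in zip(t,row) if (a<1.4 or a>4.9)][::3])
E
```

```text
8.85 [0.5701 0.0834 0.0673] r 0.1504 phi -49.43 yaw- -50.07 F [-0.56 -1.21 -0.91] M [-0.039  0.348 -0.1  ] [ -3.  41.  97.   0.  42. 135.]
[(0, 129), (3, 165), (6, 184), (9, 181), (12, 165), (14, 112), (18, 77), (21, 71), (24, 69), (27, 67), (29, 68), (33, 67), (36, 66), (39, 79), (42, 86), (45, 126), (48, 161), (51, 158), (54, 132), (57, 95), (59, 89), (63, 94), (66, 116), (69, 143), (72, 159), (75, 171), (78, 171), (281, 120), (284, 126), (287, 151), (290, 156), (293, 149), (296, 149), (299, 116), (302, 116), (305, 86), (308, 86), (311, 94), (314, 110), (317, 137), (320, 145), (323, 159), (326, 139), (329, 124), (332, 108), (335, 83), (338, 75), (341, 72), (344, 71), (347, 70), (350, 68), (353, 77), (356, 82), (359, 129)]
```

Emit:
step_arm(
  steps=[
    [-0.09,0,0,0,0,0,1],
    [-0.182,0,0,0,0,0,1],
    [-0.182,0,0,0,0,0,1],
    [-0.182,0,0,0,0,0,1],
  ],
)

```text
time_s: 9.23
position: [0.532, 0.124, 0.0675]
tcp_rot: [[0.671, -0.741, -0.001], [-0.741, -0.671, -0.0], [-0.001, 0.001, -1.0]]
force: [0.3, 0.4, -0.8]
opening: 0.132
grasp_force: 30.0
```

Emit:
step_arm(
  steps=[
    [0.006,0.083,0,0,0,-0.155,1],
    [0.023,0.177,0,0,0,-0.31,1],
    [0.045,0.245,0,0,0,-0.46,1],
    [0.08,0.32,0,0,0,-0.62,1],
    [0.12,0.387,0,0,0,-0.77,1],
    [0.17,0.451,0,0,0,-0.92,1],
    [0.2,0.483,0,0,0,-1,1],
  ],
)

```text
time_s: 9.82
position: [0.4662, -0.0211, 0.0677]
tcp_rot: [[0.999, -0.049, 0.002], [-0.049, -0.999, -0.001], [0.002, 0.001, -1.0]]
force: [0.5, 0.3, -0.3]
opening: 0.136
grasp_force: 30.0
```

Emit:
step_arm(
  steps=[
    [0.006,0.083,0,0,0,-0.155,1],
    [0.023,0.177,0,0,0,-0.31,1],
    [0.045,0.245,0,0,0,-0.46,1],
    [0.08,0.32,0,0,0,-0.62,1],
    [0.12,0.387,0,0,0,-0.77,1],
    [0.17,0.451,0,0,0,-0.92,1],
    [0.2,0.483,0,0,0,-1,1],
  ],
)

```text
time_s: 10.4
position: [0.5208, -0.1708, 0.0681]
tcp_rot: [[0.741, 0.671, 0.005], [0.671, -0.741, -0.004], [0.001, 0.006, -1.0]]
force: [0.7, 0.4, -0.1]
opening: 0.132
grasp_force: 30.0
```

```bash
cat > ht.py <<'E'
from h import *
a=np.radians(YAW);ex=np.array([np.cos(a),np.sin(a)]);ey=np.array([-np.sin(a),np.cos(a)])
def run(pr=True):
    c=capture("scene");im=c["image"].astype(np.float32)
    zs=np.arange(.06,.11,.0005);out={}
    for n,xk,y0,y1 in(("black",.039,-.215,-.09),("plat",.036,-.06,.06),("green",.039,.09,.215)):
        prof=[]
        for z in zs:
            P=[(*(AX+xk*ex+y*ey),z) for y in np.linspace(y0,y1,60)]
            px=proj(c,P).astype(np.float32)
            v=cv2.remap(im,px[None,:,0],px[None,:,1],cv2.INTER_LINEAR)[0].min(1);prof.append(v.mean())
        prof=np.array(prof);w=np.clip(prof-(prof.max()*.6),0,None);k=np.argmax(prof)
        w[abs(zs-zs[k])>.008]=0
        out[n]=1e3*(w*zs).sum()/w.sum();
        if pr:print(n,"peak",out[n].round(2),prof[::6].astype(int))
    print("rel to black +70: plat",(70+out["plat"]-out["black"]).round(2),"green",(70+out["green"]-out["black"]).round(2))
    # stripe phase: collar angle modulo 45
    t=np.radians(np.arange(-50,75,1.));row=[]
    for b in t+a:
        px=proj(c,[(*(AX+r*np.array([np.cos(b),np.sin(b)])),.06) for r in(.05,.054,.058)]).astype(np.float32)
        row.append(cv2.remap(im,px[None,:,0],px[None,:,1],cv2.INTER_LINEAR)[0][:,0].mean())
    row=np.array(row);m=(t>np.radians(-25))&(t<np.radians(65));w=np.clip(row-100,0,None)*m
    print("stripe phase",(np.degrees(np.angle((w*np.exp(8j*t)).sum()))/8).round(2),"(mod 45, ccw)")
run()
E
python3 st.py;python3 ht.py;python3 -c "
from h import *
plan([at(49,.197),at(49,.15)])"
```

```text
10.4 [ 0.5208 -0.1708  0.0681] r 0.2085 phi 41.42 yaw- 40.07 F [ 0.66  0.37 -0.12] M [-0.097  0.086  0.016] [-30.  40. 101.  -0.  39.  18.]
black peak 70.87 [ 70  95 119 136 138 124 100  73  53  44  42  43  43  44  45  46  47]
plat peak 80.28 [ 92  86  87  98 117 136 151 155 144 123 100  83  72  63  55  49  46]
green peak 85.1 [ 41  42  45  50  64  86 113 139 153 150 133 110  93  87  86  87  88]
rel to black +70: plat 79.41 green 84.22
stripe phase 2.88 (mod 45, ccw)
[0.044 0.077 0.002] [ 0.013 -0.002 -0.199] dist 0.027
[ 0.157 -0.     0.   ] [0. 0. 0.] dist 0.047
```

```bash
sed -i 's/^run()$//; s/def run(pr=True):/def run(pr=True,file=None):/; s/    zs=np.arange/    if file: im=cv2.imread(file)[:,:,::-1].astype(np.float32)\n    zs=np.arange/' ht.py; echo 'if __name__=="__main__": run(0)' >> ht.py; python3 -c "
from ht import *
run(1,'pics/scene0.png')"
```

```text
black peak 70.86 [ 68  92 116 131 133 120  96  70  51  42  40  41  42  42  43  45  46]
plat peak 71.77 [105 114 130 143 149 142 123 101  84  73  65  58  52  47  43  42  44]
green peak 85.1 [ 40  41  43  48  61  83 110 134 147 145 128 107  90  84  84  85  86]
rel to black +70: plat 70.91 green 84.23
stripe phase 5.86 (mod 45, ccw)
```

Emit:
step_arm(
  steps=[
    [0.044,0.077,0,0,0,-0.1,1],
    [0.044,0.077,0,0,0,-0.199,1],
    [0.044,0.077,0,0,0,-0.199,1],
    [0.044,0.077,0,0,0,-0.199,1],
  ],
)

```text
time_s: 10.83
position: [0.542, -0.1735, 0.0673]
tcp_rot: [[0.632, 0.775, -0.002], [0.775, -0.632, 0.001], [-0.0, -0.002, -1.0]]
force: [0.2, 0.1, -0.8]
opening: 0.133
grasp_force: 30.0
```

Emit:
step_arm(
  steps=[
    [0.03,0,0,0,0,0,1],
    [0.06,0,0,0,0,0,1],
    [0.08,0,0,0,0,0,1],
    [0.08,0,0,0,0,0,1],
  ],
)

```text
time_s: 11.17
position: [0.558, -0.1541, 0.0674]
tcp_rot: [[0.629, 0.778, -0.002], [0.778, -0.629, 0.0], [-0.001, -0.002, -1.0]]
force: [1.0, 0.2, -0.6]
opening: 0.134
grasp_force: 30.0
```

```bash
python3 st.py; python3 ht.py;python3 -c "
from h import *
plan([at(49,.15)])"
```

```text
11.17 [ 0.558  -0.1541  0.0674] r 0.1706 phi 45.96 yaw- 48.94 F [ 1.04  0.19 -0.62] M [-0.059  0.064 -0.032] [-26.  42.  96.  -0.  42.  13.]
rel to black +70: plat 79.53 green 84.23
stripe phase 0.12 (mod 45, ccw)
[ 0.068  0.028 -0.002] [-0.001 -0.    -0.003] dist 0.022
```

The rise matches a collar turn of about 93-96°, so the hole is at φ≈39.5 (the tip is in it). I'll align the bar with that hole, push in, and swing until level.

```bash
python3 -c "
from h import *
plan([at(40,.168),at(40,.15)])"
```

```text
[ 0.014 -0.059 -0.002] [-0.001 -0.     0.197] dist 0.018
[ 0.06 -0.    0.  ] [0. 0. 0.] dist 0.018
```

Emit:
step_arm(
  steps=[
    [0.007,-0.03,0,0,0,0.1,1],
    [0.014,-0.059,0,0,0,0.197,1],
    [0.014,-0.059,0,0,0,0.197,1],
    [0.014,-0.059,0,0,0,0.197,1],
  ],
)

```text
time_s: 11.55
position: [0.5474, -0.1408, 0.0676]
tcp_rot: [[0.741, 0.672, 0.0], [0.672, -0.741, 0.0], [0.0, 0.0, -1.0]]
force: [-0.1, 0.1, -0.7]
opening: 0.132
grasp_force: 30.0
```

Emit:
step_arm(
  steps=[
    [0.02,0,0,0,0,0,1],
    [0.04,0,0,0,0,0,1],
    [0.06,0,0,0,0,0,1],
    [0.06,0,0,0,0,0,1],
    [0.06,0,0,0,0,0,1],
  ],
)

```text
time_s: 11.97
position: [0.5612, -0.1289, 0.0676]
tcp_rot: [[0.742, 0.671, 0.001], [0.671, -0.742, -0.0], [0.0, 0.001, -1.0]]
force: [-0.1, 0.2, -1.1]
opening: 0.13
grasp_force: 30.0
```

```bash
python3 st.py; python3 ht.py
```

```text
11.97 [ 0.5612 -0.1289  0.0676] r 0.1504 phi 40.47 yaw- 40.03 F [-0.09  0.17 -1.08] M [-0.088  0.144 -0.023] [-24.  41.  97.  -0.  42.  24.]
rel to black +70: plat 79.53 green 84.22
stripe phase 0.12 (mod 45, ccw)
```

Emit:
step_arm(
  steps=[
    [0.003,-0.052,0,0,0,0.133,1],
    [0.011,-0.104,0,0,0,0.267,1],
    [0.024,-0.155,0,0,0,0.4,1],
    [0.043,-0.203,0,0,0,0.533,1],
    [0.067,-0.25,0,0,0,0.667,1],
    [0.095,-0.294,0,0,0,0.8,1],
    [0.128,-0.335,0,0,0,0.933,1],
    [0.146,-0.354,0,0,0,1,1],
  ],
)

```text
time_s: 12.68
position: [0.5212, -0.0199, 0.0676]
tcp_rot: [[0.998, -0.055, -0.001], [-0.055, -0.998, 0.0], [-0.001, -0.0, -1.0]]
force: [-0.2, -0.5, -1.5]
opening: 0.131
grasp_force: 30.0
```

```bash
python3 st.py; python3 -c "
from ht import *
run(1)"
```

```text
12.68 [ 0.5212 -0.0199  0.0676] r 0.151 phi -4.86 yaw- -5.27 F [-0.18 -0.46 -1.51] M [-0.29   0.293 -0.119] [-14.  39. 105.  -0.  36.  79.]
black peak 70.86 [ 71  96 120 137 139 125 100  73  54  44  42  43  45  45  46  47  49]
plat peak 84.25 [ 91  82  77  79  89 109 132 149 156 150 131 107  88  75  66  58  51]
green peak 85.08 [ 42  43  45  50  64  87 114 139 153 151 133 109  92  85  84  85  86]
rel to black +70: plat 83.38 green 84.22
stripe phase 3.3 (mod 45, ccw)
```

```bash
cat > fit.py <<'E'
from ht import *
from scipy.optimize import curve_fit
from scipy.special import erf
def prof(im,c,xk,y0,y1,zs):
    o=[]
    for z in zs:
        px=proj(c,[(*(AX+xk*ex+y*ey),z) for y in np.linspace(y0,y1,80)]).astype(np.float32)
        o.append(cv2.remap(im,px[None,:,0],px[None,:,1],cv2.INTER_LINEAR)[0].mean(0))
    return np.array(o)
def f(z,c,w,s,b1,h,b2):
    E=lambda e:.5*(1+erf((z-e)/s/1.414));return b1+(h-b1)*E(c-w/2)+(b2-h)*E(c+w/2)
def go(im,c,tag):
    for n,xk,y0,y1,z0 in(("black",.039,-.215,-.09,70),("plat",.036,-.06,.06,70 if tag=="start" else 83),("green",.039,.09,.215,84)):
        zs=np.arange(z0-8,z0+12,.5);p=prof(im,c,xk,y0,y1,zs/1e3)
        for ch in(2,):
            try:
                q,_=curve_fit(f,zs,p[:,ch],p0=[z0+1,8,2.5,60,170,60],bounds=([z0-6,5,1,0,80,0],[z0+8,12,5,160,260,160]));print(tag,n,"BGR"[2-ch],q.round(2),"rms",np.sqrt(np.mean((f(zs,*q)-p[:,ch])**2)).round(2))
            except Exception as e:print(n,e)
if __name__=="__main__":
    c=capture("scene")
    go(cv2.imread("pics/scene0.png")[:,:,::-1].astype(np.float32),c,"start");go(c["image"].astype(np.float32),c,"now")
E
python3 fit.py
```

```text
start black B [ 71.23  12.     5.    59.88 160.47  45.9 ] rms 0.8
start plat B [ 72.9   10.85   3.73 118.02 157.16  84.72] rms 0.45
start green B [ 84.48  12.     5.    56.86 172.88  79.42] rms 0.24
now black B [ 71.19  12.     5.    61.84 166.92  48.94] rms 0.77
now plat B [ 85.    11.82   5.    98.56 178.46  73.56] rms 0.07
now green B [ 84.53  12.     5.    59.55 179.89  82.01] rms 0.24
```

Emit:
step_arm(
  steps=[
    [0.002,-0.048,0,0,0,0.122,1],
    [0.009,-0.096,0,0,0,0.244,1],
    [0.009,-0.096,0,0,0,0.244,1],
    [0.009,-0.096,0,0,0,0.244,1],
  ],
)

```text
time_s: 13.12
position: [0.5263, 0.0073, 0.0675]
tcp_rot: [[0.972, -0.236, 0.0], [-0.236, -0.972, -0.0], [0.0, 0.0, -1.0]]
force: [-0.2, -0.9, -0.9]
opening: 0.129
grasp_force: 30.0
```

```bash
python3 st.py; python3 -c "
from ht import *
run(0)
c=capture('scene');u,v=proj(c,[(*(AX+.04*ex+.077*ey),.085)])[0].astype(int);print(u,v)
cv2.imwrite('pics/i4.png',cv2.resize(c['image'][v-30:v+30,u-40:u+40,::-1],(800,600),interpolation=cv2.INTER_CUBIC))"
```

```text
13.12 [0.5263 0.0073 0.0675] r 0.1497 phi -15.42 yaw- -15.76 F [-0.24 -0.87 -0.9 ] M [0.007 0.172 0.061] [-11.  39. 104.  -0.  37.  92.]
rel to black +70: plat 84.44 green 84.2
stripe phase -8.03 (mod 45, ccw)
251 199
```

View pics/i4.png

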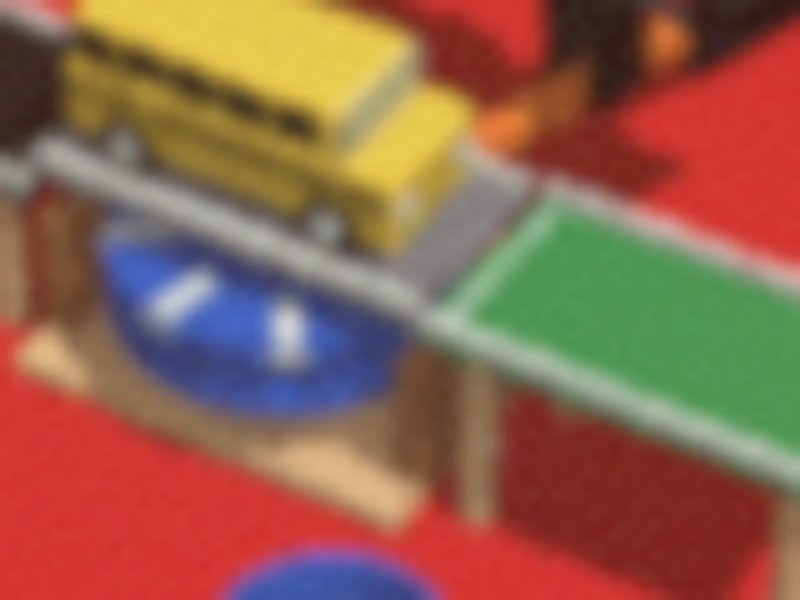

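The platform kerb at (410,300) runs straight into the deck kerb at (440,320), so they look level within about 1 mm; the turn of ~149° gives 83.6 mm. Withdraw the bar and use its side to push the bus.

Emit:
step_arm(
  steps=[
    [-0.09,0,0,0,0,0,1],
    [-0.2,0,0,0,0,0,1],
    [-0.2,0,0,0,0,0,1],
    [-0.2,0,0,0,0,0,1],
    [-0.2,0,0,0,0,0,1],
  ],
)

```text
time_s: 13.63
position: [0.4688, 0.0213, 0.0677]
tcp_rot: [[0.971, -0.24, 0.002], [-0.24, -0.971, -0.0], [0.002, -0.0, -1.0]]
force: [0.5, 0.2, 0.0]
opening: 0.133
grasp_force: 30.0
```

```bash
cat >> h.py <<'E'
def L(x,y,z,yaw=0):
    a=np.radians(YAW);return ((AX[0]+x*np.cos(a)-y*np.sin(a),AX[1]+x*np.sin(a)+y*np.cos(a),z),YAW+yaw)
E
python3 st.py;python3 ht.py; python3 - <<'E'
from h import *
plan([L(-.215,-.115,.129),L(-.085,-.115,.129),L(-.085,-.06,.129),L(-.085,.083,.129)])
# bus yellow blob, ends along lift y
c=capture("scene")
q=min(blobs(c["image"],(22,130,120),(32,255,255),9),key=lambda q:np.linalg.norm(np.array(cv2.minAreaRect(q)[0])-[238,180]))
a=np.radians(YAW);w=onz(c,q[:,0],.14)[:,:2]-AX;print("bus top y range",(w@[-np.sin(a),np.cos(a)]).min().round(3),(w@[-np.sin(a),np.cos(a)]).max().round(3))
E
```

```text
13.63 [0.4688 0.0213 0.0677] r 0.2089 phi -15.54 yaw- -15.99 F [0.51 0.21 0.03] M [-0.07   0.172  0.008] [-11.  37. 112.  -0.  30.  93.]
rel to black +70: plat 84.43 green 84.2
stripe phase -8.06 (mod 45, ccw)
[ 0.111  0.561 -0.204] [ 0.    -0.004 -0.356] dist 0.182
[ 0.433 -0.     0.   ] [0. 0. 0.] dist 0.13
[-0.    -0.183  0.   ] [0. 0. 0.] dist 0.055
[ 0.    -0.477  0.   ] [0. 0. 0.] dist 0.143
bus top y range -0.06 0.088
```

Emit:
step_arm(
  steps=[
    [0,0.05,-0.1,0,0,-0.15,1],
    [0.03,0.18,-0.204,0,0,-0.3,1],
    [0.07,0.32,-0.204,0,0,-0.356,1],
    [0.111,0.45,-0.204,0,0,-0.356,1],
    [0.111,0.561,-0.204,0,0,-0.356,1],
    [0.111,0.561,-0.204,0,0,-0.356,1],
    [0.111,0.561,-0.204,0,0,-0.356,1],
  ],
)

```text
time_s: 14.32
position: [0.4607, -0.1528, 0.1291]
tcp_rot: [[1.0, 0.032, 0.002], [0.032, -1.0, -0.001], [0.002, 0.002, -1.0]]
force: [0.4, 0.7, -0.2]
opening: 0.129
grasp_force: 30.0
```

Emit:
step_arm(
  steps=[
    [0.12,0,0,0,0,0,1],
    [0.24,0,0,0,0,0,1],
    [0.36,0,0,0,0,0,1],
    [0.433,0,0,0,0,0,1],
    [0.433,0,0,0,0,0,1],
    [0.433,0,0,0,0,0,1],
  ],
)

```text
time_s: 14.82
position: [0.5903, -0.1427, 0.1282]
tcp_rot: [[0.999, 0.04, -0.001], [0.04, -0.999, 0.0], [-0.001, -0.0, -1.0]]
force: [-0.7, 1.0, -1.7]
opening: 0.131
grasp_force: 30.0
```

```bash
python3 st.py;python3 - <<'E'
from h import *
plan([L(-.085,-.06,.129)]); plan([L(-.085,.083,.129)])
E
```

```text
14.82 [ 0.5903 -0.1427  0.1282] r 0.1415 phi 52.63 yaw- 0.19 F [-0.71  1.05 -1.69] M [0.028 0.241 0.014] [-24.  38.  90.   0.  52.  64.]
[ 0.004 -0.175 -0.003] [-0.001  0.001  0.004] dist 0.052
[ 0.005 -0.652 -0.002] [-0.001  0.001  0.004] dist 0.195
```

Emit:
step_arm(
  steps=[
    [0,-0.05,0,0,0,0,1],
    [0,-0.1,0,0,0,0,1],
    [0,-0.13,0,0,0,0,1],
    [0,-0.15,0,0,0,0,1],
    [0,-0.17,0,0,0,0,1],
    [0,-0.19,0,0,0,0,1],
    [0,-0.21,0,0,0,0,1],
    [0,-0.23,0,0,0,0,1],
  ],
)

```text
time_s: 15.48
position: [0.587, -0.0753, 0.1288]
tcp_rot: [[0.999, 0.036, 0.0], [0.036, -0.999, -0.0], [0.0, 0.0, -1.0]]
force: [0.1, 0.0, -0.6]
opening: 0.134
grasp_force: 30.0
```

Emit:
step_arm(
  steps=[
    [0,-0.02,0,0,0,0,1],
    [0,-0.04,0,0,0,0,1],
    [0,-0.06,0,0,0,0,1],
    [0,-0.08,0,0,0,0,1],
    [0,-0.1,0,0,0,0,1],
    [0,-0.12,0,0,0,0,1],
    [0,-0.14,0,0,0,0,1],
  ],
)

```text
time_s: 16.07
position: [0.5855, -0.033, 0.1288]
tcp_rot: [[0.999, 0.037, 0.0], [0.037, -0.999, -0.0], [0.0, 0.0, -1.0]]
force: [-0.9, -0.8, 0.1]
opening: 0.127
grasp_force: 30.0
```

```bash
python3 st.py;python3 ht.py;cat > bus.py <<'E'
from h import *
a=np.radians(YAW);c=capture("scene")
q=min(blobs(c["image"],(22,130,120),(32,255,255),9),key=lambda q:abs(np.array(cv2.minAreaRect(q)[0])-[255,195]).sum())
w=onz(c,q[:,0],.14)[:,:2]-AX;y=w@[-np.sin(a),np.cos(a)];print("bus top y range",y.min().round(3),y.max().round(3),cv2.minAreaRect(q))
plan([L(-.085,.083,.129)])
E
python3 bus.py
```

```text
16.07 [ 0.5855 -0.033   0.1288] r 0.0867 phi 1.75 yaw- 0.0 F [-0.87 -0.76  0.12] M [-0.268  0.163 -0.092] [-14.  36.  94.  -0.  50.  74.]
rel to black +70: plat 84.63 green 84.12
stripe phase -8.07 (mod 45, ccw)
bus top y range 0.012 0.16 ((255.926025390625, 186.17750549316406), (42.00000762939453, 19.923078536987305), 22.61986541748047)
[ 0.007 -0.283 -0.001] [-0.001  0.001  0.002] dist 0.085
```

Emit:
step_arm(
  steps=[
    [0,-0.02,0,0,0,0,1],
    [0,-0.04,0,0,0,0,1],
    [0,-0.06,0,0,0,0,1],
    [0,-0.08,0,0,0,0,1],
    [0,-0.1,0,0,0,0,1],
    [0,-0.12,0,0,0,0,1],
    [0,-0.14,0,0,0,0,1],
    [0,-0.16,0,0,0,0,1],
  ],
)

```text
time_s: 16.83
position: [0.5836, 0.0151, 0.1287]
tcp_rot: [[0.999, 0.037, -0.0], [0.037, -0.999, 0.0], [-0.0, -0.0, -1.0]]
force: [-0.4, -0.7, -0.5]
opening: 0.135
grasp_force: 30.0
```

Emit:
step_arm(
  steps=[
    [0,-0.02,0,0,0,0,1],
    [0,-0.04,0,0,0,0,1],
    [0,-0.06,0,0,0,0,1],
    [0,-0.075,0,0,0,0,1],
    [0,-0.09,0,0,0,0,1],
    [0,-0.1,0,0,0,0,1],
    [0,-0.1,0,0,0,0,1],
  ],
)

```text
time_s: 17.42
position: [0.5825, 0.0451, 0.1287]
tcp_rot: [[0.999, 0.038, -0.0], [0.038, -0.999, 0.0], [-0.0, -0.0, -1.0]]
force: [0.5, 0.2, -0.7]
opening: 0.136
grasp_force: 30.0
```

```bash
python3 st.py;python3 ht.py;python3 bus.py
```

```text
17.42 [0.5825 0.0451 0.1287] r 0.1151 phi -41.04 yaw- 0.05 F [ 0.52  0.2  -0.68] M [-0.042  0.159 -0.02 ] [-7. 36. 94.  0. 50. 81.]
rel to black +70: plat 85.79 green 83.76
stripe phase -8.09 (mod 45, ccw)
bus top y range 0.088 0.233 ((276.5, 194.50001525878906), (43.26701354980469, 20.24079132080078), 21.801410675048828)
[ 0.006 -0.027 -0.001] [-0.    -0.     0.001] dist 0.008
```

Emit:
step_arm(
  steps=[
    [0,-0.01,0,0,0,0,1],
    [0,-0.02,0,0,0,0,1],
    [0,-0.026,0,0,0,0,1],
    [0,-0.026,0,0,0,0,1],
    [0,0.03,0,0,0,0,1],
    [0,0.06,0,0,0,0,1],
    [-0.14,0.06,0,0,0,0,1],
    [-0.26,0.06,0,0,0,0,1],
  ],
)

```text
time_s: 18.18
position: [0.506, 0.0225, 0.1288]
tcp_rot: [[0.999, 0.036, 0.002], [0.036, -0.999, -0.0], [0.002, 0.0, -1.0]]
force: [-1.3, 0.5, -0.7]
opening: 0.133
grasp_force: 30.0
```

Emit:
step_arm(
  steps=[
    [-0.12,0,0,0,0,0,1],
    [-0.25,0,0,0,0,0,1],
    [-0.25,0,0,0,0,0,1],
    [-0.25,0,0,0,0,0,1],
  ],
)

```text
time_s: 18.52
position: [0.427, 0.0211, 0.1288]
tcp_rot: [[0.999, 0.036, -0.004], [0.036, -0.999, 0.001], [-0.004, -0.001, -1.0]]
force: [1.0, -0.8, -0.4]
opening: 0.134
grasp_force: 30.0
```

```bash
python3 st.py;python3 ht.py;python3 bus.py
python3 - <<'E'
from h import *
c=capture('scene');u,v=proj(c,[(.67,.08,.09)])[0].astype(int)
cv2.imwrite('pics/i5.png',cv2.resize(c['image'][v-36:v+36,u-48:u+48,::-1],(800,600),interpolation=cv2.INTER_CUBIC))
plan([((.42,.15,.15),45),((.44,.27,.15),90)])
E
```

```text
18.52 [0.427  0.0211 0.1288] r 0.2497 phi -13.26 yaw- -0.06 F [ 0.97 -0.83 -0.42] M [-0.072  0.138 -0.024] [-12.  28. 116.   0.  36.  76.]
rel to black +70: plat 85.79 green 83.74
stripe phase -8.06 (mod 45, ccw)
bus top y range 0.096 0.239 ((279.1551513671875, 193.36207580566406), (42.89562225341797, 16.155494689941406), 21.801406860351562)
[ 0.51  -0.09   0.002] [ 0.001 -0.004 -0.001] dist 0.155
[-0.026 -0.434 -0.07 ] [ 0.003 -0.004 -0.954] dist 0.132
[ 0.33  -0.236  0.   ] [ 0.  0. -1.] dist 0.122
```

View pics/i5.png

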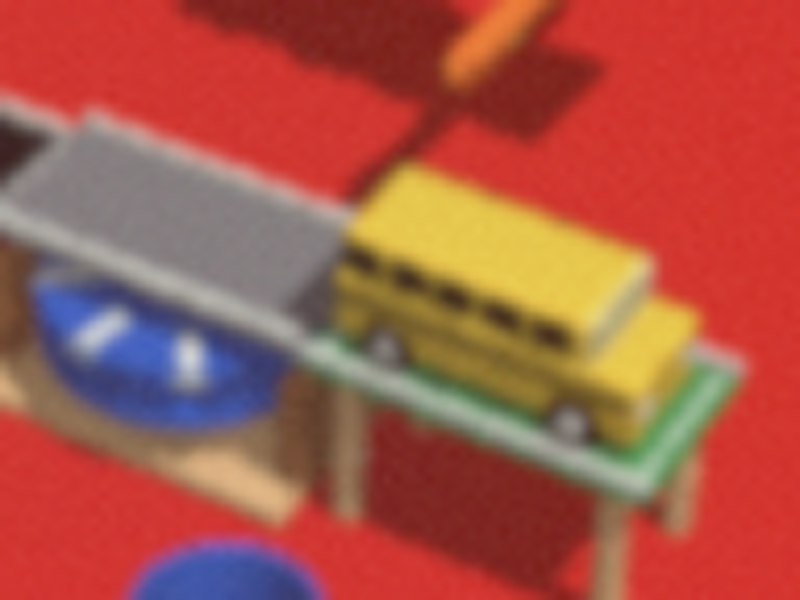

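The bus stands wholly on the green deck, rear wheel at (385,345), front at (680,400), with the platform empty and level beside it. Now lay the bar at about (0.42,0.25), well clear of the garage.

Emit:
step_arm(
  steps=[
    [0,-0.1,0,0,0,-0.15,1],
    [0,-0.2,0,0,0,-0.3,1],
    [-0.01,-0.3,0,0,0,-0.46,1],
    [-0.026,-0.434,0,0,0,-0.62,1],
    [-0.026,-0.434,0,0,0,-0.77,1],
    [-0.026,-0.434,0,0,0,-0.95,1],
    [-0.026,-0.434,0,0,0,-0.95,1],
  ],
)

```text
time_s: 19.25
position: [0.4194, 0.152, 0.1288]
tcp_rot: [[0.705, 0.709, 0.002], [0.709, -0.705, 0.0], [0.002, 0.001, -1.0]]
force: [-0.2, -1.3, -1.3]
opening: 0.127
grasp_force: 30.0
```

```bash
python3 -c "
from h import *
s=read_state();print(s['position'])
plan([((.42,.25,.08),60),((.42,.25,.0295),60)])"
```

```text
[0.41942715 0.15198396 0.12880735]
[ 0.233 -0.229  0.163] [ 0.002 -0.002 -0.329] dist 0.109
[0.    0.    0.168] [0. 0. 0.] dist 0.05
```

Emit:
step_arm(
  steps=[
    [0.1,-0.1,0.05,0,0,-0.15,1],
    [0.233,-0.229,0.163,0,0,-0.329,1],
    [0.233,-0.229,0.163,0,0,-0.329,1],
    [0.233,-0.229,0.163,0,0,-0.329,1],
    [0.233,-0.229,0.163,0,0,-0.329,1],
    [0.233,-0.229,0.163,0,0,-0.329,1],
  ],
)

```text
time_s: 19.75
position: [0.4196, 0.2482, 0.0799]
tcp_rot: [[0.507, 0.862, 0.0], [0.862, -0.507, -0.0], [-0.0, 0.0, -1.0]]
force: [-0.4, -0.4, -0.2]
opening: 0.132
grasp_force: 30.0
```

Emit:
step_arm(
  steps=[
    [0,0,0.06,0,0,0,1],
    [0,0,0.11,0,0,0,1],
    [0,0,0.14,0,0,0,1],
    [0,0,0.155,0,0,0,1],
    [0,0,0.165,0,0,0,1],
    [0,0,0.165,0,0,0,1],
  ],
)

```text
time_s: 20.25
position: [0.4192, 0.2481, 0.0303]
tcp_rot: [[0.506, 0.862, -0.0], [0.862, -0.506, -0.0], [-0.0, -0.0, -1.0]]
force: [-0.0, 0.3, -1.0]
opening: 0.132
grasp_force: 30.0
```

```bash
python3 st.py
```

```text
20.25 [0.4192 0.2481 0.0303] r 0.3738 phi -49.53 yaw- 57.48 F [-0.02  0.3  -1.02] M [-0.056  0.142  0.008] [ 17.  42. 110.  -0.  28.  48.]
```

Down 1 mm more, release, and lift straight up.

Emit:
step_arm(
  steps=[
    [0,0,0.004,0,0,0,1],
    [0,0,0.004,0,0,0,1],
    [0,0,0.004,0,0,0,0.4],
    [0,0,0.004,0,0,0,0.2],
    [0,0,0.004,0,0,0,0.2],
    [0,0,0.004,0,0,0,0.2],
    [0,0,0.004,0,0,0,0.2],
    [0,0,0.004,0,0,0,0.2],
  ],
)

```text
time_s: 20.92
position: [0.4189, 0.2487, 0.0292]
tcp_rot: [[0.505, 0.863, 0.0], [0.863, -0.505, 0.0], [0.0, 0.0, -1.0]]
force: [-0.5, 0.3, 0.0]
opening: 0.389
grasp_force: 0.0
```

Emit:
step_arm(
  steps=[
    [0,0,-0.05,0,0,0,0.2],
    [0,0,-0.15,0,0,0,0.2],
    [0,0,-0.28,0,0,0,0.2],
    [0,0,-0.4,0,0,0,0.2],
    [0,0,-0.4,0,0,0,0.2],
    [0,0,-0.4,0,0,0,0.2],
    [0,0,-0.4,0,0,0,0.2],
    [0,0,-0.4,0,0,0,0.2],
  ],
)

```text
time_s: 21.58
position: [0.4179, 0.2482, 0.148]
tcp_rot: [[0.505, 0.863, -0.003], [0.863, -0.505, -0.001], [-0.002, -0.002, -1.0]]
force: [-0.7, -0.4, -0.7]
opening: 0.401
grasp_force: 0.0
```

```bash
python3 bar.py .012 pics/w9.png; python3 ht.py; python3 bus.py; python3 -c "
from h import *
c=capture('side')
for q in blobs(c['image'],(7,130,120),(16,255,255),5):
    r=cv2.minAreaRect(q);w=onz(c,cv2.boxPoints(r),.012);print(w.mean(0).round(3),[np.linalg.norm(w[i+1]-w[i]).round(3) for i in (0,1)])"
```

```text
21.5833 [0.4179 0.2482 0.148 ] yaw 59.66 [ 17.5  28.8 107.1  -0.   44.2  47.9] 0.401391933110628
[264. 154.] c [0.4318 0.2717 0.012 ] L [0.0118 0.1872] ang 59.99
rel to black +70: plat 85.82 green 83.76
stripe phase -8.05 (mod 45, ccw)
bus top y range 0.096 0.238 ((279.2248229980469, 193.23965454101562), (42.91594314575195, 16.481027603149414), 22.380136489868164)
[-0.283  0.807  0.062] [-1.000e-03  4.000e-03  1.279e+00] dist 0.257
[ 1.061 -0.003  0.012] [np.float64(0.452), np.float64(0.911)]
[ 0.458 -0.275  0.012] [np.float64(0.053), np.float64(0.052)]
[0.427 0.257 0.012] [np.float64(0.207), np.float64(0.016)]
[0.802 0.419 0.012] [np.float64(0.055), np.float64(0.049)]
[0.341 0.714 0.012] [np.float64(0.041), np.float64(0.039)]
```

```bash
python3 -c "
from rig import *
print(hand_in())"
```

```text
the job is handed in; nothing more can be done
None
```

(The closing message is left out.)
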